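# Hold a bridge blank in the mitre box

## Task

Set the mitre box to its longest cut by sliding the length stop outward along the fence, away from the saw guides, until it is fully home against its end collar. Then bring the long rosewood blank flat on the bed up against the stop and square along the fence, and with one firm diagonal push (about 15 N, down and towards the fence) keep it pressed against fence and bed together, ready for me to saw. Finish while still holding it like that: do not let go, and leave the other tools and the offcut where they are.

Things in the scene. Friction and masses are not known exactly. Their poses are not given: they have to be found in the camera images.
- mitre_box: hand mitre box, aluminium, fixed to the bench, 520 long (its y), fence along its far side (+x, away from the robot), yaw within 9 degrees. Origin on the bench under the bed's centre. Two pairs of upright saw-guide posts stand at y=107 to 133, before the bed (x=-91 to -115) and behind it (x=96 to 120), tops at z=100; the saw kerf is at y=120
- bed: flat bed of the mitre box, same origin and axes as the mitre box; x=-85 to 85, y=-260 to 260, its top at z=40
- fence: fence of the mitre box, same origin and axes as the mitre box. Its face, against which the blank goes, is the plane x=+55 and looks to -x; 22 thick, top at z=85, y=-250 to 250 with a 16 wide gap at the kerf. The steel end collar for the stop sits on its top at y=-114 to -134, up to z=107
- stop (a joint): position of the length stop along the fence: 0 nearest the saw guides, 0.09 m fully home against the end collar; it grows as the stop slides to -y of the mitre box. It stays where it is left; sliding it takes about 2.5 N
- stop_grip (a point): centre of the stop's black grip: upright block 26 (x) by 24 (y) by 28 high, along the box's axes, its top 14 above this point; this point is 126 above the bench. From 20 under this point down is the steel carriage, 30 (x) by 44 (y) by 20 high, centred under the grip, riding on the fence top
- stop_face (a point): point on the stop's inner face (it looks to +y of the box), where the blank's end goes: at mid-width of the steel tongue, 15 above the bed. The tongue hangs before the fence from x=20 to 55 of the box, from 5 above the bed upward, 14 thick (y). Axes as the mitre box; with the stop home this point is at y=-70 of the box
- blank: long dark rosewood bridge blank, 42 (x) by 240 (y) by 30 high, about 0.25 kg, loose on the bed, off the fence. Origin: centre of its underside; y along its length. Seated, its centre is 21 from the fence face and 120 from the stop face, at x=34, y=50, z=40 of the mitre box
- offcut: short rosewood offcut 55 long x 42 x 30 lying on the bed of the mitre box, outside the length stop (towards -y of the box); a bystander, leave it. Origin at its underside
- glue: white glue bottle, diameter 58, 160 tall, beyond the mitre box; a bystander, leave it. Origin at its underside
- cork: cork sanding block 60 x 110 x 38 high, beyond the mitre box; a bystander, leave it. Origin at its underside
- plane: steel block plane 160 x 44, about 55 high, left of the mitre box; a bystander, leave it. Origin at its underside
- square: try square lying flat, 115 stock and 150 blade, right of the mitre box; a bystander, leave it. Origin at its underside
- chisel: chisel with a wooden handle, lying left of the mitre box, 260 long; a bystander, leave it. Origin at its underside
- backsaw: brass-backed tenon saw lying flat beyond the mitre box, 460 long; a bystander, leave it. Origin at its underside
Things that resemble listed ones, but are neither listed nor needed, are in the scene too. What is shaped like the blank but purple or white is not meant.

How it is judged:
By the outcome, as a careful person would: the job done as asked, in the order asked, and still so for the second after the job is handed in, while the arm keeps its last pose, push and grip.
It also fails if it takes over 64 s, if anything falls off the work surface, if the arm or the gripper's body presses on something with over 40 N, if the wrist force passes 120 N, or if a joint passes its speed limit or range.

## Robot

A 7-joint arm with a two-finger parallel gripper is mounted at the origin on the work surface. World frame = base frame: x ahead of the robot, y to its left, z up, the work surface at z = 0. Lengths are in mm, angles in rad, forces in N, time in s.
With the tool pointing down it reaches from about 400 to 875 mm from the base axis. Payload 4.4 kg.
Tool frame: the origin (TCP) lies on the centre line of the jaws, within the pads' length; the fingertips stand ahead of it and the grasp point (between the pads) lies 8 mm behind it (r.finger_overhang is the z of the fingertips in the tool frame, in mm); z points along the fingers, y is the line along which they close (so a half turn about z gives the same grasp; the last joint's range is limited). The gripper opens to 85 mm and grips with 20 to 120 N. Pads are 22 mm wide; open, the fingers measure 114 mm over their backs; the gripper's body (76 mm by 85 mm) begins 54 mm behind the grasp point. The pads swing forward as they close: fully open they stand 13 mm farther back than shut.
Start: joints at [1.128, 0.628, 0.038, 1.517, -0.027, 0.996, -0.02], TCP at [239.193, -604.404, 242.313] pointing down, gripper open.
Joint ranges: [-3.06, 3.06], [-0.37, 2.12], [-1.25, 1.32], [0.18, 2.47], [-1.1, 4.24], [0.23, 1.98], [-2.94, 2.94]. Speed limits (rad/s): [2.57, 2.57, 3.14, 3.14, 3.14, 3.14, 3.14].

## Interface

Orientations are given as [roll, pitch, yaw] about the fixed x, y, z axes, in that order (R = Rz(yaw) Ry(pitch) Rx(roll)).
In Python, from workcell import r, eyes, finish_job gives the robot as it stands. The module is installed in compiled form; this text tells all that it offers.
- The arm moves only by the tool apply_moves, never from a script. Its argument "steps" is a list of rows, each an object of numbers: "grip": the finger opening in mm, from 0 to 85.4; "dx", "dy", "dz": the shift along the tool's x, y, z in mm; "rx", "ry", "rz": the turn, a rotation vector about the tool's x, y, z in degrees. A call has 1 to 10 rows; each row shifts and turns the commanded pose from where the row before left it, along the tool's axes as they then stand; what a row does not reach is not made up. A row lasts 1/10 s, in which the tool goes at most 50 mm and 8.59 degrees, less where a joint would pass 70% of its speed; a pose out of reach is approached as far as the arm can. A call is refused whole if a number of a shift passes 50 or a number of a turn 8.59, either way. A call with a gripper value outside its range is refused whole. The fingers move at their own pace and stop on an object; "grip_force" is the grip in N (left out, the last holds). Time passes only in rows, so rows that do not move let the fingers close. It gives the time, the measured TCP pose, the force, the opening and the grip force at its end, in the units of the state.
- r.state(): the state, without advancing time (a new reading comes with each control period).
- eyes.grab_frame(name): name is "scene" or "side" or "wrist"; returns a dict with "img" (384x512x3 uint8, red, green, blue), "z_map" (384x512 float32, mm along the optical axis (not along the pixel's ray), 0 where there is no reading), "fovy" (degrees; the focal length in pixels is half the picture's height over the tangent of half this angle, whatever the lens; pixels are square), "cx", "cy" (the principal point, pixels), "k1" (the pictures are not rectified: a ray, as slopes to the right and down, at radius r is drawn at 1 + k1 r^2 times it, then the intrinsics apply), "R" (3x3) and "t" (3): a world point X has camera coordinates R X + t. Camera axes: x right, y down, z forward; pixel columns grow to the right and rows downward; lengths in mm; the calibration is good to about 2 mm. A picture is of the moment at which its call begins.
- finish_job(): hands the job in; it is judged then, once.
The state is a dict: "time": time; "joint_pos": joint angles; "joint_velocities": joint speeds; "joint_torque": joint torques, N m; "eef_pos": TCP position; "eef_rot": TCP orientation; "ft_force": force on the tool from outside, world axes, zero at the start; "ft_torque": the same for the moment, N m; "opening": finger opening in mm; "grip_force": force on a finger pad.
Only numpy, scipy, OpenCV 4.12 (cv2) and the standard library are available. Lean on these libraries where they do the work, as an engineer would, in place of code of your own. Each camera call takes 0.05 s, during which the arm holds its last target. There are 200 camera calls.

## Working session

There is one attempt and no reset: what is moved stays moved. The work goes in short steps, Python scripts to look and compute and a tool call to move; the robot and the scene stay as the last step left them, time stands still between calls to the robot, and variables do not carry over. Pictures are saved under pics/ and viewed, at most 10 in all, crops included, and the job is handed in when it is done.

Besides the shell and the picture viewer there is one more tool, called after "Request:" in YAML: its name, and indented under it one key for each argument. apply_moves: Moves the arm, as the interface text tells. Its arguments: {"type":"object","properties":{"steps":{"type":"array"},"grip_force":{"type":"number"}},"required":["steps"]}

```bash
mkdir -p pics; cat > h.py <<'E'
import numpy as np, cv2, pickle
from workcell import r, eyes, finish_job
def grab(n,save=None):
    f=eyes.grab_frame(n)
    pickle.dump(f,open(f'{n}.pkl','wb'))
    if save: cv2.imwrite('pics/'+save,f['img'][:,:,::-1])
    return f
def K(f):
    fl=f['img'].shape[0]/2/np.tan(np.radians(f['fovy'])/2)
    return np.array([[fl,0,f['cx']],[0,fl,f['cy']],[0,0,1.]]), np.array([f['k1'],0,0,0,0.])
def cloud(f):
    k,d=K(f);h,w=f['z_map'].shape
    uv=np.stack(np.meshgrid(np.arange(w),np.arange(h)),-1).reshape(-1,1,2).astype(float)
    n=cv2.undistortPoints(uv,k,d).reshape(h,w,2); z=f['z_map'][...,None]
    P=(np.concatenate([n*z,z],-1)-f['t'])@np.array(f['R'])
    P[f['z_map']==0]=np.nan
    return P
def proj(f,X):
    k,d=K(f)
    return cv2.projectPoints(np.atleast_2d(np.array(X,float)),cv2.Rodrigues(np.array(f['R']))[0],np.array(f['t'],float),k,d)[0].reshape(-1,2)
E
python3 - <<'E'
from h import *
for n in('scene','side'):
    f=grab(n,n+'.png'); print(n,f['fovy'],f['k1'],f['t'],(-np.array(f['R']).T@f['t']).round())
print(r.state(), r.finger_overhang)
E
```

```text
scene 42.19819542803389 0.038753777806839126 [-334.7611711  -162.74950006 1952.76668857] [1475. -804. 1062.]
side 47.83214896163323 -0.11395604456977584 [ 406.72311319  273.3535757  1073.40146422] [-201.  853.  790.]
{'time': 0.1, 'joint_pos': array([ 1.12817769,  0.62926809,  0.03845747,  1.51827959, -0.02701513,
        0.99628559, -0.01997634]), 'joint_velocities': array([-0.00083868, -0.00191807,  0.00124919, -0.00325551,  0.00091611,
       -0.00012705,  0.00089215]), 'joint_torque': array([ 3.56232544e-03, -5.64527142e+01,  1.23106979e+00, -1.93970740e+01,
        1.13939418e-02,  5.51360150e-03,  3.12120062e-05]), 'eef_pos': array([ 239.00188007, -603.87975933,  241.46817647]), 'eef_rot': array([-3.13987030e+00,  1.30836009e-05,  3.76823517e-01]), 'ft_force': array([-0.26135767,  0.23531972,  0.32503579]), 'ft_torque': array([-0.03066842, -0.01961089, -0.03411094]), 'grip_force': 0.0, 'opening': 85.50841462490025} 11.0
```

View pics/scene.png

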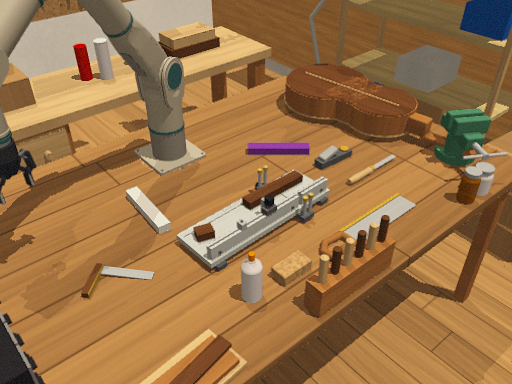

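View pics/side.png

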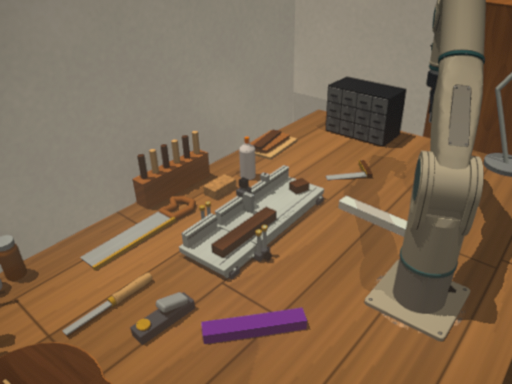

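Scene view: the stop's grip is at (268,203), the blank at (273,190) on the bed and the offcut at (204,232). The look-alikes are purple at (278,148), white at (148,210) and rosewood boards in a tray at (200,365). Only the dark stick lying on the bed, seen at (245,232) in the side view, fits "long rosewood, on the bed".

```bash
python3 - <<'E'
from h import *
fs={n:pickle.load(open(n+'.pkl','rb')) for n in('scene','side')}
f=fs['scene']; P=cloud(f); Q=cloud(fs['side'])
for nm,u,v in(('grip',268,203),('blank',273,190),('offc',204,232),('fencetop',240,234)): print(nm,P[v,u].round(1))
for nm,u,v in(('blank',245,232),('grip',244,184),('offc',299,186)): print('side',nm,Q[v,u].round(1))
for nm,C,I in(('scene',P,f['img']),('side',Q,fs['side']['img'])):
    c=P[190,273][:2]
    X=C.reshape(-1,3); col=I.reshape(-1,3).astype(float)
    near=np.hypot(*(X[:,:2]-c).T)<330
    dark=(col[:,0]<125)&(col[:,2]<.65*col[:,0])
    gray=(abs(col[:,0]-col[:,2])<35)&(col.mean(1)>70)
    s=near&gray&(abs(X[:,2]-85)<4); 
    pts=X[s][:,:2].astype(np.float32); print(nm,'fence85',len(pts),cv2.minAreaRect(pts))
    s=near&gray&(abs(X[:,2]-40)<3); pts=X[s][:,:2].astype(np.float32); print('bed',len(pts),cv2.minAreaRect(pts),np.median(X[s][:,2]))
    for zt in (70,):
        s=near&dark&(abs(X[:,2]-zt)<5); m=s.reshape(C.shape[:2]).astype(np.uint8)
        n,l,st,ce=cv2.connectedComponentsWithStats(m)
        for i in range(1,n):
            if st[i,4]>30: p=C[l==i]; print('dark',st[i],ce[i].round(),cv2.minAreaRect(p[:,:2].astype(np.float32)),np.median(p[:,2]).round(1))
    s=near&(col.max(1)<75)&(X[:,2]>112)&(X[:,2]<150);p=X[s];print('grip',s.sum(),p.min(0).round() if len(p) else 0,p.max(0).round() if len(p) else 0)
a=f['img'][150:275,165:345]; b=fs['side']['img'][155:280,170:350]
cv2.imwrite('pics/crop.png',cv2.resize(np.vstack([a[:,:,::-1],b[:,:,::-1]]),None,fx=2.4,fy=2.4,interpolation=cv2.INTER_CUBIC))
E
```

```text
grip [597.3 -17.1 124.8]
blank [505.8  86.1  71.1]
offc [ 528.6 -209.3   71.6]
fencetop [ 603.9 -132.4   70.6]
side blank [467.4 126.9  68.6]
side grip [578.6   1.8 128.3]
side offc [ 496.5 -177.4   68.7]
scene fence85 571 ((587.8322143554688, 11.285400390625), (219.16017150878906, 438.9962158203125), 27.425090789794922)
bed 1531 ((522.0466918945312, 81.86842346191406), (650.8798217773438, 217.0318603515625), 88.00312805175781) 39.4857541353036
dark [242 173  60  31 403] [271. 188.] ((485.6264343261719, 102.14035034179688), (46.976715087890625, 241.77464294433594), 0.45942822098731995) 68.6
dark [194 226  21  11  97] [204. 231.] ((518.4630737304688, -202.75619506835938), (54.64494323730469, 36.23545455932617), 71.98050689697266) 69.1
grip 94 [577. -23. 114.] [606.   4. 143.]
side fence85 589 ((583.8878784179688, 14.549102783203125), (228.4728240966797, 441.7137756347656), 28.0677547454834)
bed 2738 ((498.9190673828125, 81.39613342285156), (644.9830322265625, 184.35504150390625), 89.54008483886719) 39.80802003983571
dark [290 178  19  10 111] [299. 183.] ((508.0123596191406, -195.10398864746094), (57.15520477294922, 46.61503601074219), 75.22978210449219) 68.9
dark [213 208  62  43 735] [243. 229.] ((481.39654541015625, 110.07015991210938), (44.42992401123047, 236.83981323242188), 0.966864287853241) 69.2
grip 82 [572. -13. 112.] [597.   8. 142.]
```

View pics/crop.png

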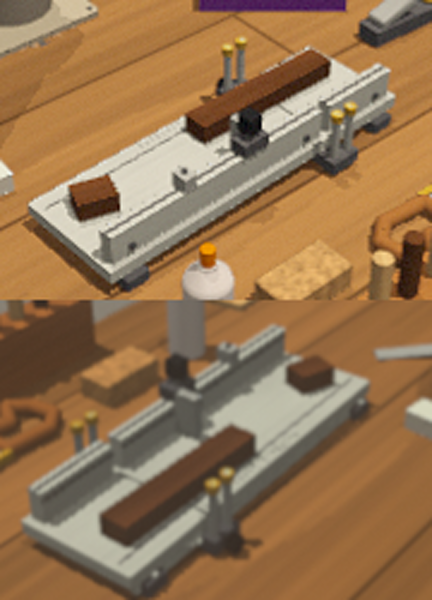

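The crop confirms it: the blank is the long stick on the bed, with the stop at mid fence and the offcut beyond it. Next I fit the box frame.

```bash
cat > fit.py <<'E'
from h import *
from scipy.optimize import least_squares
def fencefit(X,col,c=(560,40)):
    gray=(abs(col[:,0]-col[:,2])<35)&(col.mean(1)>70)
    s=gray&(abs(X[:,2]-85)<3.5)&(np.hypot(*(X[:,:2]-np.array(c)).T)<330)
    p=X[s][:,:2]; best=None; rng=np.random.default_rng(0)
    for _ in range(3000):
        a,b=p[rng.integers(len(p),size=2)]; d=b-a; L=np.hypot(*d)
        if L<100: continue
        d/=L
        if abs(d[0])>.3: continue
        n=np.array([-d[1],d[0]]); k=abs((p-a)@n)<9
        if best is None or k.sum()>best.sum(): best=k
    q=p[best]; m=q.mean(0); d=np.linalg.svd(q-m)[2][0]; d*=np.sign(d[1])
    t=(q-m)@d; e=np.percentile(t,[0.5,99.5]); w=np.percentile((q-m)@np.array([d[1],-d[0]]),[3,97])
    yaw=np.arctan2(-d[0],d[1])
    return yaw,m,m+d*e[0],m+d*e[1],w,len(q)
E
python3 - <<'E'
from fit import *
for n in('scene','side'):
    f=pickle.load(open(n+'.pkl','rb')); C=cloud(f)
    print(n,*[np.round(x,3) for x in fencefit(C.reshape(-1,3),f['img'].reshape(-1,3).astype(float))])
E
```

```text
scene 0.054 [593.011 -22.966] [ 604.976 -244.766] [578.279 250.111] [-8.792  8.414] 407
side 0.037 [581.147  57.633] [ 591.941 -237.081] [573.834 257.313] [-8.177  8.637] 408
```

Request:
apply_moves:
  steps:
    - {"dx": 20,"dy": -18,"dz": -10}
    - {"dx": 34,"dy": -30,"dz": -10}
    - {"dx": 34,"dy": -30,"dz": -10}
    - {"dx": 34,"dy": -30,"dz": -10}
    - {"dx": 34,"dy": -30,"dz": -10}
    - {"dx": 34,"dy": -30,"dz": -10}
    - {"dx": 34,"dy": -30,"dz": -10}
    - {"dx": 34,"dy": -30,"dz": -10}
    - {"dx": 34,"dy": -30,"dz": -10}
    - {"dx": 34,"dy": -30,"dz": -10}

```text
invalid input
```

Request:
apply_moves:
  steps:
    - {"dx": 34,"dy": -30,"dz": -10}
    - {"dx": 34,"dy": -30,"dz": -10}
    - {"dx": 34,"dy": -30,"dz": -10}
    - {"dx": 34,"dy": -30,"dz": -8}
    - {"dx": 34,"dy": -30}
    - {"rz": 6.4}
    - {"rz": 6.4}
    - {"rz": 6.2}
    - {}
    - {}

```text
invalid input
```

```bash
cat > look.py <<'E'
from fit import *
f=grab('wrist','w1.png'); C=cloud(f); s=r.state(); print(s['eef_pos'],s['eef_rot'],s['time'],s['ft_force'])
X=C.reshape(-1,3);col=f['img'].reshape(-1,3).astype(float)
print((-np.array(f['R']).T@f['t']).round(), np.nanmin(C,(0,1)).round(),np.nanmax(C,(0,1)).round())
try: print(*[np.round(x,3) for x in fencefit(X,col)])
except Exception as e: print(e)
E
python3 look.py
```

```text
[ 239.03916925 -603.97848018  241.63608858] [-3.14020347e+00 -2.14529388e-05  3.76780998e-01] 0.15 [0.76984572 1.02064393 0.55064443]
[ 302. -579.  373.] [ -348. -1532.  -471.] [ 528. -260.  333.]
high <= 0
```

View pics/w1.png

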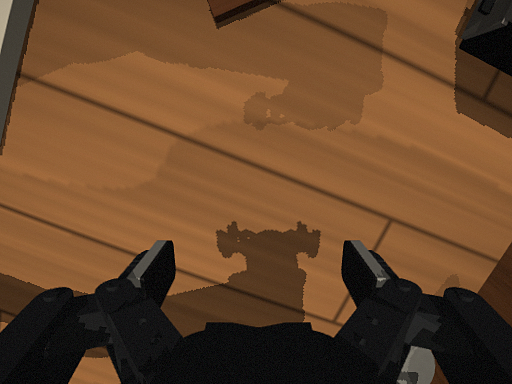

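The arm has not moved yet, and the wrist view shows only bench. The row format was refused, so I'll try full rows.

Request:
apply_moves:
  steps:
    - {"grip": 85,"dx": 20,"dy": -18,"dz": -10,"rx": 0,"ry": 0,"rz": 0}

```text
time: 0.25
eef_pos: [247.8, -582.0, 250.5]
eef_rot: [-3.14, 0.003, 0.372]
ft_force: [0.8, 0.5, -0.2]
opening: 84.9
grip_force: 0.0
```

Request:
apply_moves:
  steps:
    - {"grip": 85,"dx": 34,"dy": -30,"dz": -10,"rx": 0,"ry": 0,"rz": 0}
    - {"grip": 85,"dx": 34,"dy": -30,"dz": -10,"rx": 0,"ry": 0,"rz": 0}
    - {"grip": 85,"dx": 34,"dy": -30,"dz": -10,"rx": 0,"ry": 0,"rz": 0}
    - {"grip": 85,"dx": 34,"dy": -30,"dz": -10,"rx": 0,"ry": 0,"rz": 0}
    - {"grip": 85,"dx": 34,"dy": -30,"dz": -10,"rx": 0,"ry": 0,"rz": 0}
    - {"grip": 85,"dx": 34,"dy": -30,"dz": -10,"rx": 0,"ry": 0,"rz": 0}
    - {"grip": 85,"dx": 34,"dy": -30,"dz": -10,"rx": 0,"ry": 0,"rz": 0}
    - {"grip": 85,"dx": 34,"dy": -30,"dz": -10,"rx": 0,"ry": 0,"rz": 0}
    - {"grip": 85,"dx": 34,"dy": -30,"dz": -10,"rx": 0,"ry": 0,"rz": 0}
    - {"grip": 85,"dx": 34,"dy": -30,"dz": -10,"rx": 0,"ry": 0,"rz": 0}

```text
time: 1.25
eef_pos: [457.3, -174.5, 352.7]
eef_rot: [3.141, 0.0, 0.377]
ft_force: [1.4, 0.1, 0.3]
opening: 84.9
grip_force: 0.0
```

Request:
apply_moves:
  steps:
    - {"grip": 85,"dx": 34,"dy": -30,"dz": -10,"rx": 0,"ry": 0,"rz": 0}
    - {"grip": 85,"dx": 34,"dy": -30,"dz": -10,"rx": 0,"ry": 0,"rz": 0}
    - {"grip": 85,"dx": 34,"dy": -30,"dz": -8,"rx": 0,"ry": 0,"rz": 0}
    - {"grip": 85,"dx": 34,"dy": -30,"dz": 0,"rx": 0,"ry": 0,"rz": 0}
    - {"grip": 85,"dx": 0,"dy": 0,"dz": 0,"rx": 0,"ry": 0,"rz": 6.4}
    - {"grip": 85,"dx": 0,"dy": 0,"dz": 0,"rx": 0,"ry": 0,"rz": 6.4}
    - {"grip": 85,"dx": 0,"dy": 0,"dz": 0,"rx": 0,"ry": 0,"rz": 6.2}
    - {"grip": 85,"dx": 0,"dy": 0,"dz": 0,"rx": 0,"ry": 0,"rz": 0}
    - {"grip": 85,"dx": 0,"dy": 0,"dz": 0,"rx": 0,"ry": 0,"rz": 0}

```text
time: 2.15
eef_pos: [539.1, -14.6, 380.2]
eef_rot: [3.142, 0.0, 0.048]
ft_force: [-1.0, 0.4, -1.1]
opening: 84.9
grip_force: 0.0
```

```bash
sed -i s/w1.png/w2.png/ look.py; python3 look.py
```

```text
[539.14324516 -14.63713283 380.23295393] [-3.14156047e+00  1.91902603e-04  4.74213357e-02] 2.2 [-0.25736995 -0.14919481  0.47897658]
[607. -12. 512.] [ -41. -617.   -4.] [814. 568. 472.]
0.034 [587.682  12.3  ] [ 596.339 -240.625] [579.432 253.349] [-8.85   8.497] 2859
```

View pics/w2.png

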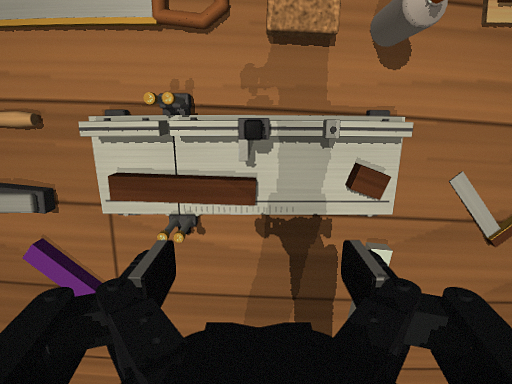

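The wrist view shows the whole box: grip (253,129), collar (332,129), tongue (251,152), blank (182,189), offcut (369,180).

```bash
cat > box.py <<'E'
from fit import *
f=pickle.load(open('wrist.pkl','rb')); C=cloud(f); X=C.reshape(-1,3);I=f['img'].astype(float);col=I.reshape(-1,3)
yaw,m,a,b,w,n=fencefit(X,col)
c=np.array([np.cos(yaw),np.sin(yaw)]); O=(a+b)/2-66*c
R2=np.array([c,[-c[1],c[0]]])
B=np.dstack([(C[...,:2]-O)@R2.T,C[...,2]])
print('O',O.round(1),'yaw',yaw)
def rep(nm,m):
    p=B[m]; p=p[~np.isnan(p[:,0])]
    if len(p)>5: print(nm,len(p),'lo',np.percentile(p,2,axis=0).round(1),'hi',np.percentile(p,98,axis=0).round(1))
def region(u0,u1,v0,v1):
    m=np.zeros(B.shape[:2],bool);m[v0:v1,u0:u1]=1;return m
z=B[...,2]
bx=(abs(B[...,0])<140)&(abs(B[...,1])<300)
rep('grip top',bx&(z>132)&(z<148)&(I.max(2)<90)&(abs(B[...,0]-66)<30))
rep('carriage',bx&(z>99)&(z<109)&(abs(B[...,0]-66)<25)&(B[...,1]>-105)&(B[...,1]<40))
rep('collar',bx&(z>100)&(z<112)&(abs(B[...,0]-66)<25)&(B[...,1]<-100))
rep('tongue',bx&(z>60)&(B[...,0]<52)&(B[...,0]>10)&(abs(I[...,0]-I[...,2])<30)&(abs(B[...,1])<90))
rep('posts',bx&(z>92)&(z<105)&(abs(B[...,0])>90))
rep('bed',bx&(abs(z-40)<3)&(abs(I[...,0]-I[...,2])<35))
dark=bx&(I[...,0]<140)&(I[...,2]<.65*I[...,0])&(abs(z-70)<5)
n,l,st,ce=cv2.connectedComponentsWithStats(dark.astype(np.uint8))
for i in range(1,n):
    if st[i,4]>100: p=B[l==i]; print('dark',ce[i].round(),cv2.minAreaRect(p[:,:2].astype(np.float32)),np.median(p[:,2]))
E
python3 box.py
```

```text
O [521.9   4.1] yaw 0.034214083812680776
grip top 349 lo [ 53.9 -24.3 137.1] hi [ 77.8  -2.4 141.9]
carriage 378 lo [ 42.3 -33.2 102.8] hi [ 80.1   7.7 107.3]
collar 280 lo [  54.3 -132.7  101.5] hi [  79.1 -113.5  111.5]
tongue 37943 lo [ 11.8 -86.1 392. ] hi [ 35.2  48.5 469.6]
posts 456 lo [-108.8   97.9   93.7] hi [113.7 139.7 101.9]
bed 19312 lo [ -82.4 -250.9   38.6] hi [ 82.9 249.7  42.3]
dark [369. 182.] ((-17.821422576904297, -201.0923309326172), (54.46266555786133, 41.55235290527344), 71.02104187011719) 70.68116858692153
dark [182. 190.] ((-35.29090881347656, 103.35972595214844), (239.1241912841797, 41.871761322021484), 88.5445785522461) 70.44477980860448
```

Request:
apply_moves:
  steps:
    - {"grip": 0,"dx": 0,"dy": 0,"dz": 0,"rx": 0,"ry": 0,"rz": 0.75}
    - {"grip": 0,"dx": 8,"dy": -10,"dz": 20,"rx": 0,"ry": 0,"rz": 0}
    - {"grip": 0,"dx": 8,"dy": -10,"dz": 40,"rx": 0,"ry": 0,"rz": 0}
    - {"grip": 0,"dx": 8,"dy": -10,"dz": 40,"rx": 0,"ry": 0,"rz": 0}
    - {"grip": 0,"dx": 8,"dy": -10,"dz": 40,"rx": 0,"ry": 0,"rz": 0}
    - {"grip": 0,"dx": 8,"dy": -10,"dz": 40,"rx": 0,"ry": 0,"rz": 0}
    - {"grip": 0,"dx": 9,"dy": -9,"dz": 40,"rx": 0,"ry": 0,"rz": 0}
    - {"grip": 0,"dx": 0,"dy": 0,"dz": 20,"rx": 0,"ry": 0,"rz": 0}
    - {"grip": 0,"dx": 0,"dy": 0,"dz": 14,"rx": 0,"ry": 0,"rz": 0}
    - {"grip": 0,"dx": 0,"dy": 0,"dz": 0,"rx": 0,"ry": 0,"rz": 0}

```text
time: 3.2
eef_pos: [585.2, 45.4, 124.7]
eef_rot: [3.141, 0.003, 0.032]
ft_force: [-0.1, 0.7, 0.6]
opening: -0.1
grip_force: 0.0
```

Request:
apply_moves:
  steps:
    - {"grip": 0,"dx": 0,"dy": 10,"dz": 0,"rx": 0,"ry": 0,"rz": 0}
    - {"grip": 0,"dx": 0,"dy": 10,"dz": 0,"rx": 0,"ry": 0,"rz": 0}
    - {"grip": 0,"dx": 0,"dy": 10,"dz": 0,"rx": 0,"ry": 0,"rz": 0}
    - {"grip": 0,"dx": 0,"dy": 5,"dz": 0,"rx": 0,"ry": 0,"rz": 0}

```text
time: 3.6
eef_pos: [588.5, 9.6, 127.7]
eef_rot: [-3.141, -0.003, 0.03]
ft_force: [0.3, 3.2, 2.3]
opening: -0.3
grip_force: 1.3
```

Request:
apply_moves:
  steps:
    - {"grip": 0,"dx": 0,"dy": 10,"dz": 0,"rx": 0,"ry": 0,"rz": 0}
    - {"grip": 0,"dx": 0,"dy": 10,"dz": 0,"rx": 0,"ry": 0,"rz": 0}
    - {"grip": 0,"dx": 0,"dy": 10,"dz": 0,"rx": 0,"ry": 0,"rz": 0}
    - {"grip": 0,"dx": 0,"dy": 10,"dz": 0,"rx": 0,"ry": 0,"rz": 0}
    - {"grip": 0,"dx": 0,"dy": 10,"dz": 0,"rx": 0,"ry": 0,"rz": 0}
    - {"grip": 0,"dx": 0,"dy": 8,"dz": 0,"rx": 0,"ry": 0,"rz": 0}
    - {"grip": 0,"dx": 0,"dy": 0,"dz": 0,"rx": 0,"ry": 0,"rz": 0}

```text
time: 4.3
eef_pos: [588.7, -49.6, 126.0]
eef_rot: [3.14, 0.001, 0.03]
ft_force: [-0.9, 0.2, 0.1]
opening: 0.0
grip_force: 0.0
```

Request:
apply_moves:
  steps:
    - {"grip": 0,"dx": 0,"dy": 4,"dz": 0,"rx": 0,"ry": 0,"rz": 0}
    - {"grip": 0,"dx": 0,"dy": 3,"dz": 0,"rx": 0,"ry": 0,"rz": 0}

```text
time: 4.5
eef_pos: [588.5, -53.7, 125.9]
eef_rot: [-3.141, 0.002, 0.033]
ft_force: [-0.4, 2.5, -0.0]
opening: -0.0
grip_force: 1.3
```

Request:
apply_moves:
  steps:
    - {"grip": 0,"dx": 0,"dy": 3,"dz": 0,"rx": 0,"ry": 0,"rz": 0}
    - {"grip": 0,"dx": 0,"dy": 0,"dz": 0,"rx": 0,"ry": 0,"rz": 0}

```text
time: 4.7
eef_pos: [588.8, -57.4, 125.9]
eef_rot: [3.141, 0.002, 0.032]
ft_force: [-1.1, 0.8, -0.5]
opening: -0.1
grip_force: 0.5
```

Request:
apply_moves:
  steps:
    - {"grip": 0,"dx": 0,"dy": 4,"dz": 0,"rx": 0,"ry": 0,"rz": 0}
    - {"grip": 0,"dx": 0,"dy": 3,"dz": 0,"rx": 0,"ry": 0,"rz": 0}

```text
time: 4.9
eef_pos: [588.9, -59.3, 126.0]
eef_rot: [-3.136, 0.002, 0.034]
ft_force: [-3.3, 13.8, -0.4]
opening: -0.5
grip_force: 7.5
```

Request:
apply_moves:
  steps:
    - {"grip": 0,"dx": 0,"dy": 3,"dz": 0,"rx": 0,"ry": 0,"rz": 0}
    - {"grip": 0,"dx": 0,"dy": 2,"dz": 0,"rx": 0,"ry": 0,"rz": 0}

```text
time: 5.1
eef_pos: [588.9, -59.5, 126.0]
eef_rot: [-3.13, 0.003, 0.038]
ft_force: [-4.5, 21.5, 2.3]
opening: -0.1
grip_force: 11.0
```

Request:
apply_moves:
  steps:
    - {"grip": 0,"dx": 0,"dy": 2,"dz": 0,"rx": 0,"ry": 0,"rz": 0}
    - {"grip": 0,"dx": 0,"dy": 2,"dz": 0,"rx": 0,"ry": 0,"rz": 0}

```text
time: 5.3
eef_pos: [588.9, -59.6, 126.1]
eef_rot: [-3.126, 0.003, 0.04]
ft_force: [-4.9, 27.5, 3.8]
opening: -0.3
grip_force: 14.3
```

The stop is home: it met a hard stop at the expected place, under 27 N. Next I go behind the blank's +y end.

Request:
apply_moves:
  steps:
    - {"grip": 0,"dx": 0,"dy": -40,"dz": 0,"rx": 0,"ry": 0,"rz": 0}
    - {"grip": 0,"dx": 0,"dy": 0,"dz": -50,"rx": 0,"ry": 0,"rz": 0}
    - {"grip": 0,"dx": 0,"dy": 0,"dz": -50,"rx": 0,"ry": 0,"rz": 0}
    - {"grip": 0,"dx": -14,"dy": -43,"dz": 0,"rx": 0,"ry": 0,"rz": 0}
    - {"grip": 0,"dx": -14,"dy": -43,"dz": 0,"rx": 0,"ry": 0,"rz": 0}
    - {"grip": 0,"dx": -14,"dy": -43,"dz": 0,"rx": 0,"ry": 0,"rz": 0}
    - {"grip": 0,"dx": -14,"dy": -43,"dz": 0,"rx": 0,"ry": 0,"rz": 0}
    - {"grip": 0,"dx": -14,"dy": -43,"dz": 0,"rx": 0,"ry": 0,"rz": 0}
    - {"grip": 0,"dx": -14,"dy": -43,"dz": 0,"rx": 0,"ry": 0,"rz": 0}
    - {"grip": 0,"dx": -14,"dy": -43,"dz": 0,"rx": 0,"ry": 0,"rz": 0}

```text
time: 6.3
eef_pos: [481.5, 265.5, 226.8]
eef_rot: [3.141, -0.002, 0.031]
ft_force: [1.3, 0.3, 0.2]
opening: -0.1
grip_force: 0.0
```

```bash
cat > st.py <<'E'
from h import *
O=np.array([521.9,4.1]);c,s=np.cos(.0342),np.sin(.0342)
S=r.state();p=S['eef_pos'];d=p[:2]-O
print('box TCP',round(c*d[0]+s*d[1],1),round(-s*d[0]+c*d[1],1),p[2].round(1),'rot',S['eef_rot'].round(3),'F',S['ft_force'].round(1),'t',S['time'],'q',S['joint_pos'].round(2))
E
python3 st.py
python3 - <<'E'
from h import *
grab('wrist','w3.png')
import re
src=open('box.py').read().replace("yaw,m,a,b,w,n=fencefit(X,col)","yaw=.0342").replace("O=(a+b)/2-66*c","O=np.array([521.9,4.1])")
open('box2.py','w').write(src); exec(src)
E
```

```text
box TCP -31.4 262.6 226.8 rot [ 3.141e+00 -2.000e-03  3.100e-02] F [1.3 0.3 0.2] t 6.3 q [-0.49  0.5  -0.09  1.82  0.06  0.82 -2.16]
O [521.9   4.1] yaw 0.0342
posts 1374 lo [-110.5  100.8   92.7] hi [113.2 141.9 101.8]
bed 21707 lo [-83.6 -28.1  38.9] hi [ 79.7 256.3  42.1]
dark [401. 185.] ((-35.15208435058594, 104.25994110107422), (240.97012329101562, 42.17303466796875), 88.79920959472656) 70.56177607729954
```

Request:
apply_moves:
  steps:
    - {"grip": 0,"dx": 0,"dy": 0,"dz": 45,"rx": 0,"ry": 0,"rz": 0}
    - {"grip": 0,"dx": 0,"dy": 0,"dz": 45,"rx": 0,"ry": 0,"rz": 0}
    - {"grip": 0,"dx": 0,"dy": 0,"dz": 45,"rx": 0,"ry": 0,"rz": 0}
    - {"grip": 0,"dx": 0,"dy": 0,"dz": 20,"rx": 0,"ry": 0,"rz": 0}
    - {"grip": 0,"dx": 0,"dy": 0,"dz": 10,"rx": 0,"ry": 0,"rz": 0}
    - {"grip": 0,"dx": 0,"dy": 10,"dz": 0,"rx": 0,"ry": 0,"rz": 0}
    - {"grip": 0,"dx": 0,"dy": 7,"dz": 0,"rx": 0,"ry": 0,"rz": 0}
    - {"grip": 0,"dx": 0,"dy": 5,"dz": 0,"rx": 0,"ry": 0,"rz": 0}
    - {"grip": 0,"dx": 0,"dy": 5,"dz": 0,"rx": 0,"ry": 0,"rz": 0}

```text
time: 7.25
eef_pos: [483.3, 237.7, 62.8]
eef_rot: [-3.14, -0.003, 0.031]
ft_force: [0.0, 2.0, 2.1]
opening: -0.0
grip_force: 1.2
```

```bash
python3 st.py
```

```text
box TCP -30.6 234.8 62.8 rot [-3.14e+00 -3.00e-03  3.10e-02] F [0.  2.  2.1] t 7.25 q [-0.46  0.74 -0.07  1.97  0.11  0.43 -2.15]
```

Request:
apply_moves:
  steps:
    - {"grip": 0,"dx": 0,"dy": 7,"dz": 0,"rx": 0,"ry": 0,"rz": 0}
    - {"grip": 0,"dx": 0,"dy": 7,"dz": 0,"rx": 0,"ry": 0,"rz": 0}
    - {"grip": 0,"dx": 0,"dy": 7,"dz": 0,"rx": 0,"ry": 0,"rz": 0}
    - {"grip": 0,"dx": 0,"dy": 7,"dz": 0,"rx": 0,"ry": 0,"rz": 0}
    - {"grip": 0,"dx": 0,"dy": 7,"dz": 0,"rx": 0,"ry": 0,"rz": 0}
    - {"grip": 0,"dx": 0,"dy": 5,"dz": 0,"rx": 0,"ry": 0,"rz": 0}
    - {"grip": 0,"dx": 0,"dy": 2,"dz": 0,"rx": 0,"ry": 0,"rz": 0}
    - {"grip": 0,"dx": 0,"dy": 0,"dz": 0,"rx": 0,"ry": 0,"rz": 0}

```text
time: 8.05
eef_pos: [483.3, 194.7, 61.1]
eef_rot: [3.141, 0.001, 0.031]
ft_force: [0.6, 0.5, -0.5]
opening: -0.3
grip_force: 0.0
```

```bash
python3 st.py; python3 - <<'E'
from h import *
grab('wrist','w4.png'); exec(open('box2.py').read())
grab('side'); f=pickle.load(open('side.pkl','rb')); pickle.dump(f,open('wrist.pkl','wb')); exec(open('box2.py').read())
E
```

```text
box TCP -32.1 191.9 61.1 rot [3.141e+00 1.000e-03 3.100e-02] F [ 0.6  0.5 -0.5] t 8.05 q [-0.39  0.73 -0.07  2.01  0.13  0.4  -2.1 ]
O [521.9   4.1] yaw 0.0342
bed 55938 lo [-61.5  52.9  39.1] hi [ 52.2 255.7  41.8]
dark [409. 255.] ((-34.134925842285156, 117.59306335449219), (121.35356140136719, 42.80514144897461), 89.20563507080078) 70.39348632681777
O [521.9   4.1] yaw 0.0342
grip top 36 lo [ 54.1 -99.1 132.3] hi [ 79.2 -78.4 141.4]
carriage 62 lo [  42.3 -103.   100.5] hi [ 79.7 -67.  106.8]
collar 30 lo [  51.2 -132.1  102. ] hi [  70.  -102.9  109.7]
tongue 142 lo [ 19.1 -84.6  60.9] hi [ 51.5  28.8 104.1]
posts 95 lo [-113.2   99.7   92.3] hi [112.8 141.6 101.6]
bed 2534 lo [ -85.8 -238.4   37.2] hi [ 56.1 258.5  42.7]
dark [299. 183.] ((-20.109262466430664, -201.94874572753906), (61.6463508605957, 44.09202575683594), 72.05547332763672) 68.78939531873795
dark [255. 221.] ((-37.127960205078125, 60.18260192871094), (234.61373901367188, 43.516578674316406), 89.64228057861328) 68.93761274030312
```

Request:
apply_moves:
  steps:
    - {"grip": 0,"dx": 0,"dy": -20,"dz": 0,"rx": 0,"ry": 0,"rz": 0}
    - {"grip": 0,"dx": 0,"dy": 0,"dz": -50,"rx": 0,"ry": 0,"rz": 0}
    - {"grip": 50,"dx": 0,"dy": 0,"dz": -50,"rx": 0,"ry": 0,"rz": 0}
    - {"grip": 50,"dx": -13,"dy": 39,"dz": 0,"rx": 0,"ry": 0,"rz": 0}
    - {"grip": 50,"dx": -13,"dy": 39,"dz": 0,"rx": 0,"ry": 0,"rz": 0}
    - {"grip": 50,"dx": -13,"dy": 39,"dz": 0,"rx": 0,"ry": 0,"rz": 0}
    - {"grip": 50,"dx": -13,"dy": 38,"dz": 0,"rx": 0,"ry": 0,"rz": 0}
    - {"grip": 50,"dx": 0,"dy": 0,"dz": 30,"rx": 0,"ry": 0,"rz": 0}
    - {"grip": 50,"dx": 0,"dy": 0,"dz": 0,"rx": 0,"ry": 0,"rz": 0}

```text
time: 9.05
eef_pos: [433.6, 57.3, 129.5]
eef_rot: [3.14, 0.005, 0.029]
ft_force: [-0.7, 1.0, 0.8]
opening: 50.2
grip_force: 0.0
```

```bash
python3 st.py
```

```text
box TCP -86.4 56.2 129.5 rot [3.14  0.005 0.029] F [-0.7  1.   0.8] t 9.05 q [-0.12  0.53 -0.11  2.19  0.13  0.43 -1.87]
```

Request:
apply_moves:
  steps:
    - {"grip": 50,"dx": 0,"dy": 0,"dz": 30,"rx": 0,"ry": 0,"rz": 0}
    - {"grip": 50,"dx": 0,"dy": 0,"dz": 25,"rx": 0,"ry": 0,"rz": 0}
    - {"grip": 50,"dx": 0,"dy": 0,"dz": 15,"rx": 0,"ry": 0,"rz": 0}
    - {"grip": 50,"dx": 0,"dy": 0,"dz": 0,"rx": 0,"ry": 0,"rz": 0}
    - {"grip": 50,"dx": 10,"dy": 0,"dz": 0,"rx": 0,"ry": 0,"rz": 0}
    - {"grip": 50,"dx": 6,"dy": 0,"dz": 0,"rx": 0,"ry": 0,"rz": 0}
    - {"grip": 50,"dx": 6,"dy": 0,"dz": 0,"rx": 0,"ry": 0,"rz": 0}

```text
time: 9.75
eef_pos: [458.8, 60.0, 62.3]
eef_rot: [-3.141, -0.001, 0.032]
ft_force: [-2.8, 1.8, 2.1]
opening: 50.2
grip_force: 1.2
```

```bash
python3 st.py
```

```text
box TCP -61.2 58.1 62.3 rot [-3.141e+00 -1.000e-03  3.200e-02] F [-2.8  1.8  2.1] t 9.75 q [-0.14  0.69 -0.08  2.17  0.17  0.29 -1.9 ]
```

Request:
apply_moves:
  steps:
    - {"grip": 50,"dx": 8,"dy": 0,"dz": 0,"rx": 0,"ry": 0,"rz": 0}
    - {"grip": 50,"dx": 8,"dy": 0,"dz": 0,"rx": 0,"ry": 0,"rz": 0}
    - {"grip": 50,"dx": 8,"dy": 0,"dz": 0,"rx": 0,"ry": 0,"rz": 0}
    - {"grip": 50,"dx": 8,"dy": 0,"dz": 0,"rx": 0,"ry": 0,"rz": 0}
    - {"grip": 50,"dx": 8,"dy": 0,"dz": 0,"rx": 0,"ry": 0,"rz": 0}
    - {"grip": 50,"dx": 8,"dy": 0,"dz": 0,"rx": 0,"ry": 0,"rz": 0}
    - {"grip": 50,"dx": 6,"dy": 0,"dz": 0,"rx": 0,"ry": 0,"rz": 0}

```text
time: 10.45
eef_pos: [513.0, 61.6, 61.3]
eef_rot: [-3.141, -0.001, 0.032]
ft_force: [-1.1, -0.3, 1.1]
opening: 49.9
grip_force: 1.0
```

Request:
apply_moves:
  steps:
    - {"grip": 50,"dx": 3,"dy": 0,"dz": 0,"rx": 0,"ry": 0,"rz": 0}
    - {"grip": 50,"dx": 3,"dy": 0,"dz": 0,"rx": 0,"ry": 0,"rz": 0}

```text
time: 10.65
eef_pos: [517.6, 61.7, 61.2]
eef_rot: [3.142, 0.001, 0.032]
ft_force: [-2.4, -0.4, 2.0]
opening: 49.6
grip_force: 1.2
```

```bash
python3 st.py
```

```text
box TCP -2.3 57.7 61.2 rot [3.142e+00 1.000e-03 3.200e-02] F [-2.4 -0.4  2. ] t 10.65 q [-0.11  0.73 -0.1   2.01  0.17  0.41 -1.87]
```

Request:
apply_moves:
  steps:
    - {"grip": 50,"dx": 3,"dy": 0,"dz": 0,"rx": 0,"ry": 0,"rz": 0}
    - {"grip": 50,"dx": 3,"dy": 0,"dz": 0,"rx": 0,"ry": 0,"rz": 0}

```text
time: 10.85
eef_pos: [522.4, 61.7, 61.2]
eef_rot: [3.141, 0.003, 0.033]
ft_force: [-7.5, -0.6, 5.9]
opening: 49.9
grip_force: 3.7
```

Request:
apply_moves:
  steps:
    - {"grip": 50,"dx": 3,"dy": 0,"dz": 0,"rx": 0,"ry": 0,"rz": 0}
    - {"grip": 50,"dx": 0,"dy": 0,"dz": 0,"rx": 0,"ry": 0,"rz": 0}

```text
time: 11.05
eef_pos: [522.4, 61.8, 60.8]
eef_rot: [3.14, 0.009, 0.034]
ft_force: [-9.4, 0.7, 6.7]
opening: 49.9
grip_force: 4.7
```

```bash
python3 st.py
```

```text
box TCP 2.5 57.6 60.8 rot [3.14  0.009 0.034] F [-9.4  0.7  6.7] t 11.05 q [-0.1   0.74 -0.1   1.99  0.17  0.43 -1.87]
```

Request:
apply_moves:
  steps:
    - {"grip": 50,"dx": -20,"dy": 0,"dz": 0,"rx": 0,"ry": 0,"rz": 0}
    - {"grip": 0,"dx": 0,"dy": 0,"dz": -40,"rx": 0,"ry": 0,"rz": 0}
    - {"grip": 0,"dx": 0,"dy": 0,"dz": -50,"rx": 0,"ry": 0,"rz": 0}
    - {"grip": 0,"dx": 11,"dy": -40,"dz": 0,"rx": 0,"ry": 0,"rz": 0}
    - {"grip": 0,"dx": 11,"dy": -40,"dz": 0,"rx": 0,"ry": 0,"rz": 0}
    - {"grip": 0,"dx": 11,"dy": -40,"dz": 0,"rx": 0,"ry": 0,"rz": 0}
    - {"grip": 0,"dx": 11,"dy": -40,"dz": 0,"rx": 0,"ry": 0,"rz": 0}
    - {"grip": 0,"dx": 0,"dy": 0,"dz": 0,"rx": 0,"ry": 0,"rz": 0}

```text
time: 11.85
eef_pos: [546.9, 231.6, 152.0]
eef_rot: [-3.134, -0.005, 0.041]
ft_force: [-1.4, 0.3, -1.0]
opening: -0.1
grip_force: 0.0
```

```bash
python3 st.py; python3 - <<'E'
from h import *
grab('wrist','w5.png'); exec(open('box2.py').read())
E
```

```text
box TCP 32.7 226.5 152.0 rot [-3.134 -0.005  0.041] F [-1.4  0.3 -1. ] t 11.85 q [-0.36  0.66 -0.13  1.77  0.11  0.71 -2.08]
O [521.9   4.1] yaw 0.0342
grip top 59 lo [ 37.8 217.8 144.6] hi [ 42.5 235.1 147.9]
tongue 133 lo [12.  25.8 69.3] hi [51.1 86.2 71.6]
posts 1369 lo [ 98.7 102.   92.7] hi [113.9 142.3 101.7]
bed 21638 lo [-79.8 -22.1  39.1] hi [ 82.2 256.2  41.9]
dark [414. 207.] ((32.60154342651367, 95.55904388427734), (42.14348602294922, 164.36398315429688), 0.07604596018791199) 70.4989031758989
```

Request:
apply_moves:
  steps:
    - {"grip": 0,"dx": 0,"dy": 0,"dz": 40,"rx": 0,"ry": 0,"rz": 0}
    - {"grip": 0,"dx": 0,"dy": 0,"dz": 35,"rx": 0,"ry": 0,"rz": 0}
    - {"grip": 0,"dx": 0,"dy": 0,"dz": 15,"rx": 0,"ry": 0,"rz": 0}
    - {"grip": 0,"dx": 0,"dy": 10,"dz": 0,"rx": 0,"ry": 0,"rz": 0}
    - {"grip": 0,"dx": 0,"dy": 8,"dz": 0,"rx": 0,"ry": 0,"rz": 0}
    - {"grip": 0,"dx": 0,"dy": 4,"dz": 0,"rx": 0,"ry": 0,"rz": 0}
    - {"grip": 0,"dx": 0,"dy": 0,"dz": 0,"rx": 0,"ry": 0,"rz": 0}

```text
time: 12.6
eef_pos: [547.7, 199.4, 62.9]
eef_rot: [-3.141, -0.003, 0.03]
ft_force: [0.0, -0.3, -0.3]
opening: -0.1
grip_force: 0.0
```

```bash
python3 st.py
```

```text
box TCP 32.4 194.3 62.9 rot [-3.141e+00 -3.000e-03  3.000e-02] F [ 0.  -0.3 -0.3] t 12.6 q [-0.33  0.78 -0.1   1.84  0.14  0.52 -2.07]
```

Request:
apply_moves:
  steps:
    - {"grip": 0,"dx": 0,"dy": 4,"dz": 0,"rx": 0,"ry": 0,"rz": 0}
    - {"grip": 0,"dx": 0,"dy": 4,"dz": 0,"rx": 0,"ry": 0,"rz": 0}
    - {"grip": 0,"dx": 0,"dy": 3,"dz": 0,"rx": 0,"ry": 0,"rz": 0}
    - {"grip": 0,"dx": 0,"dy": 0,"dz": 0,"rx": 0,"ry": 0,"rz": 0}

```text
time: 13.0
eef_pos: [547.0, 189.7, 61.7]
eef_rot: [-3.141, -0.001, 0.032]
ft_force: [0.1, 1.9, 1.0]
opening: -0.1
grip_force: 0.5
```

Request:
apply_moves:
  steps:
    - {"grip": 0,"dx": 0,"dy": 2,"dz": 0,"rx": 0,"ry": 0,"rz": 0}
    - {"grip": 0,"dx": 0,"dy": 2,"dz": 0,"rx": 0,"ry": 0,"rz": 0}

```text
time: 13.2
eef_pos: [547.0, 189.1, 61.6]
eef_rot: [-3.137, -0.002, 0.034]
ft_force: [-0.4, 9.9, -0.0]
opening: -0.1
grip_force: 4.9
```

```bash
python3 st.py
```

```text
box TCP 31.4 184.0 61.6 rot [-3.137e+00 -2.000e-03  3.400e-02] F [-0.4  9.9 -0. ] t 13.2 q [-0.31  0.78 -0.11  1.86  0.15  0.51 -2.05]
```

The blank is seated against both stop and fence. Near-vertical arm reach rules out tilting the fingertips outward because of j6. So I'll lean the tool the other way, so that the fingers' side faces down and towards the fence, and lay it on the blank's near top edge.

Request:
apply_moves:
  steps:
    - {"grip": 0,"dx": 0,"dy": -20,"dz": 0,"rx": 0,"ry": 0,"rz": 0}
    - {"grip": 0,"dx": 0,"dy": 0,"dz": -40,"rx": 0,"ry": 0,"rz": 0}
    - {"grip": 40,"dx": 0,"dy": 0,"dz": -40,"rx": 0,"ry": 0,"rz": 0}
    - {"grip": 40,"dx": 0,"dy": 0,"dz": -40,"rx": 0,"ry": 0,"rz": 0}
    - {"grip": 40,"dx": -13,"dy": 41,"dz": 0,"rx": 0,"ry": 0,"rz": 0}
    - {"grip": 40,"dx": -13,"dy": 41,"dz": 0,"rx": 0,"ry": 0,"rz": 0}
    - {"grip": 40,"dx": -13,"dy": 41,"dz": 0,"rx": 0,"ry": 0,"rz": 0}
    - {"grip": 40,"dx": -13,"dy": 41,"dz": 0,"rx": 0,"ry": 0,"rz": 0}

```text
time: 14.0
eef_pos: [498.3, 37.9, 181.2]
eef_rot: [3.141, 0.001, 0.032]
ft_force: [0.1, 0.7, 0.8]
opening: 40.2
grip_force: 0.0
```

Request:
apply_moves:
  steps:
    - {"grip": 40,"dx": 0,"dy": 0,"dz": 0,"rx": 0,"ry": -5,"rz": 0}
    - {"grip": 40,"dx": 0,"dy": 0,"dz": 0,"rx": 0,"ry": -5,"rz": 0}
    - {"grip": 40,"dx": 0,"dy": 0,"dz": 0,"rx": 0,"ry": -5,"rz": 0}
    - {"grip": 40,"dx": 0,"dy": 0,"dz": 0,"rx": 0,"ry": -5,"rz": 0}
    - {"grip": 40,"dx": 0,"dy": 0,"dz": 0,"rx": 0,"ry": -5,"rz": 0}
    - {"grip": 40,"dx": 0,"dy": 0,"dz": 0,"rx": 0,"ry": -5,"rz": 0}
    - {"grip": 40,"dx": 0,"dy": 0,"dz": 0,"rx": 0,"ry": -5,"rz": 0}
    - {"grip": 40,"dx": 0,"dy": 0,"dz": 0,"rx": 0,"ry": 0,"rz": 0}
    - {"grip": 40,"dx": 0,"dy": 0,"dz": 0,"rx": 0,"ry": 0,"rz": 0}

```text
time: 14.9
eef_pos: [499.0, 39.7, 180.6]
eef_rot: [3.141, 0.611, 0.031]
ft_force: [-0.8, 0.5, 0.7]
opening: 39.9
grip_force: 0.0
```

```bash
python3 st.py; python3 - <<'E'
from h import *
grab('side','s6.png'); f=pickle.load(open('side.pkl','rb')); pickle.dump(f,open('wrist.pkl','wb')); exec(open('box2.py').read())
cv2.imwrite('pics/s6c.png',cv2.resize(f['img'][100:290,150:360,::-1],None,fx=3,fy=3,interpolation=cv2.INTER_CUBIC))
E
```

```text
box TCP -21.7 36.4 180.6 rot [3.141 0.611 0.031] F [-0.8  0.5  0.7] t 14.9 q [-0.02  0.83 -0.16  1.48  0.04  1.45 -1.72]
O [521.9   4.1] yaw 0.0342
carriage 35 lo [ 42.4 -90.7  99.5] hi [ 80.3 -67.2 106.7]
collar 23 lo [  51.4 -131.5  101.1] hi [  68.8 -109.7  110.3]
tongue 1773 lo [ 10.9 -72.8  64.2] hi [ 51.1  78.  598.8]
posts 108 lo [-113.6  100.8   92.2] hi [113.5 142.1 101.6]
bed 3285 lo [ -85.9 -232.9   37.2] hi [ 54.  257.4  42.7]
dark [299. 183.] ((-19.578636169433594, -200.2662811279297), (57.70282745361328, 45.552825927734375), 69.07198333740234) 68.58036607348686
dark [236. 214.] ((33.69171905517578, 53.778602600097656), (48.14517593383789, 235.4927978515625), 0.4771970510482788) 68.99357343418718
```

View pics/s6c.png

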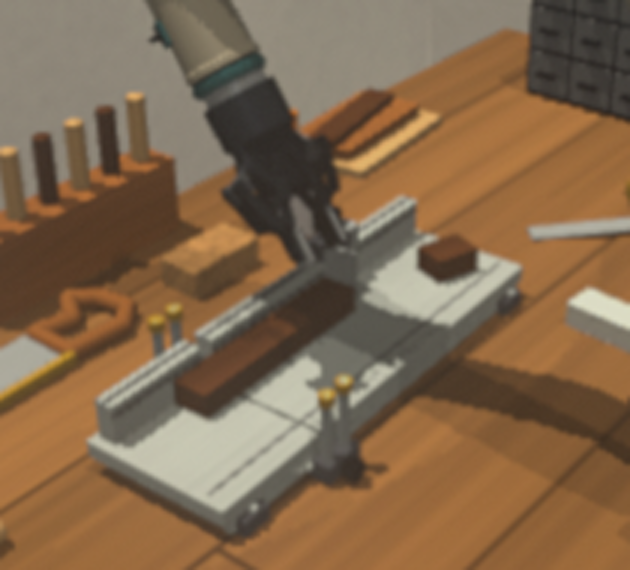

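The picture shows the blank along the fence at (265,345) and against the stop at (345,270), with the tool leaning above it. Next I approach.

Request:
apply_moves:
  steps:
    - {"grip": 40,"dx": 18,"dy": 0,"dz": 22,"rx": 0,"ry": 0,"rz": 0}
    - {"grip": 40,"dx": 18,"dy": 0,"dz": 23,"rx": 0,"ry": 0,"rz": 0}
    - {"grip": 40,"dx": 18,"dy": 0,"dz": 23,"rx": 0,"ry": 0,"rz": 0}
    - {"grip": 40,"dx": 10,"dy": 0,"dz": 3,"rx": 0,"ry": 0,"rz": 0}
    - {"grip": 40,"dx": 6,"dy": 0,"dz": 0,"rx": 0,"ry": 0,"rz": 0}
    - {"grip": 40,"dx": 0,"dy": 0,"dz": 0,"rx": 0,"ry": 0,"rz": 0}

```text
time: 15.55
eef_pos: [517.3, 40.7, 83.8]
eef_rot: [-3.141, 0.608, 0.032]
ft_force: [0.1, 0.2, 0.3]
opening: 39.8
grip_force: 0.0
```

```bash
python3 st.py
```

```text
box TCP -3.3 36.7 83.8 rot [-3.141  0.608  0.032] F [0.1 0.2 0.3] t 15.55 q [-0.02  0.98 -0.15  1.45  0.06  1.33 -1.72]
```

Request:
apply_moves:
  steps:
    - {"grip": 40,"dx": 4,"dy": 0,"dz": 1,"rx": 0,"ry": 0,"rz": 0}
    - {"grip": 40,"dx": 4,"dy": 0,"dz": 1,"rx": 0,"ry": 0,"rz": 0}
    - {"grip": 40,"dx": 3,"dy": 0,"dz": 0,"rx": 0,"ry": 0,"rz": 0}
    - {"grip": 40,"dx": 0,"dy": 0,"dz": 0,"rx": 0,"ry": 0,"rz": 0}

```text
time: 15.95
eef_pos: [524.1, 40.9, 75.1]
eef_rot: [-3.142, 0.611, 0.032]
ft_force: [0.0, -0.1, 1.8]
opening: 40.0
grip_force: 0.0
```

Request:
apply_moves:
  steps:
    - {"grip": 40,"dx": 2,"dy": 0,"dz": 0,"rx": 0,"ry": 0,"rz": 0}
    - {"grip": 40,"dx": 0,"dy": 0,"dz": 0,"rx": 0,"ry": 0,"rz": 0}

```text
time: 16.15
eef_pos: [524.5, 40.9, 74.6]
eef_rot: [-3.142, 0.614, 0.032]
ft_force: [-2.9, -0.2, 5.0]
opening: 39.9
grip_force: 2.4
```

Request:
apply_moves:
  steps:
    - {"grip": 40,"dx": 2,"dy": 0,"dz": -1,"rx": 0,"ry": 0,"rz": 0}
    - {"grip": 40,"dx": 1,"dy": 0,"dz": 0,"rx": 0,"ry": 0,"rz": 0}
    - {"grip": 40,"dx": 0,"dy": 0,"dz": 0,"rx": 0,"ry": 0,"rz": 0}

```text
time: 16.45
eef_pos: [525.0, 41.0, 74.5]
eef_rot: [3.142, 0.62, 0.033]
ft_force: [-8.6, -1.4, 9.2]
opening: 39.7
grip_force: 5.9
```

Request:
apply_moves:
  steps:
    - {"grip": 40,"dx": 1,"dy": 0,"dz": -0.5,"rx": 0,"ry": 0,"rz": 0}
    - {"grip": 40,"dx": 0,"dy": 0,"dz": 0,"rx": 0,"ry": 0,"rz": 0}
    - {"grip": 40,"dx": 0,"dy": 0,"dz": 0,"rx": 0,"ry": 0,"rz": 0}

```text
time: 16.75
eef_pos: [525.1, 41.0, 74.5]
eef_rot: [3.142, 0.623, 0.033]
ft_force: [-9.8, -0.9, 9.2]
opening: 40.2
grip_force: 6.8
```

```bash
python3 - <<'E'
from h import *
f=grab('side'); pickle.dump(f,open('wrist.pkl','wb'));exec(open('box2.py').read())
for _ in range(4):
    eyes.grab_frame('side'); S=r.state(); F=S['ft_force']; print(F.round(1),np.linalg.norm(F).round(1),S['ft_torque'].round(2))
f=grab('scene')
a=cv2.resize(pickle.load(open('side.pkl','rb'))['img'][110:280,170:350],None,fx=2.2,fy=2.2); b=cv2.resize(f['img'][120:290,165:345],None,fx=2.2,fy=2.2)
cv2.imwrite('pics/end.png',np.hstack([a,b])[:,:,::-1])
E
python3 st.py
```

```text
O [521.9   4.1] yaw 0.0342
grip top 176 lo [ 36.7 -96.8 132.6] hi [ 74.8 103.9 147.6]
carriage 55 lo [  42.2 -100.7  100.6] hi [ 76.6   8.2 107. ]
collar 31 lo [  51.3 -132.1  100.1] hi [  68.8 -103.2  111.4]
tongue 1815 lo [ 10.9 -73.6  66.1] hi [ 51.3  86.3 589.3]
posts 111 lo [-113.2  100.3   92.5] hi [113.1 141.6 101.4]
bed 3291 lo [ -85.6 -235.8   37.2] hi [ 54.7 257.5  42.7]
dark [299. 183.] ((-19.032114028930664, -199.63758850097656), (59.74580383300781, 45.79039001464844), 73.35488891601562) 69.07110425669282
dark [224. 222.] ((31.679773330688477, 112.79341125488281), (46.77318572998047, 118.22565460205078), 0.14137935638427734) 69.21683885383021
[-10.3   0.2   8.7] 13.5 [0.   2.19 0.15]
[-10.6  -0.5   9.2] 14.1 [0.02 2.24 0.11]
[-9.8 -1.1  9.2] 13.4 [-0.03  2.22  0.04]
[-9.  -0.4  9.3] 13.0 [0.01 2.19 0.11]
box TCP 4.5 36.8 74.6 rot [3.142 0.623 0.033] F [-9.6 -0.9  8.7] t 17.05 q [-0.03  1.01 -0.15  1.41  0.06  1.35 -1.72]
```

View pics/end.png

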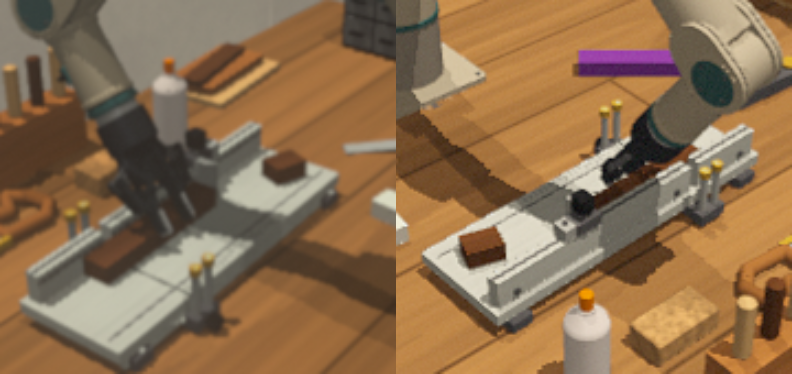

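Left: both fingers are on the blank's near edge at (170,220), with the blank flush to the fence. Right: the stop is against its collar at (575,215), the offcut at (482,246). A touch more push is needed.

Request:
apply_moves:
  steps:
    - {"grip": 40,"dx": 0.8,"dy": 0,"dz": 0.2,"rx": 0,"ry": 0,"rz": 0}
    - {"grip": 40,"dx": 0,"dy": 0,"dz": 0,"rx": 0,"ry": 0,"rz": 0}
    - {"grip": 40,"dx": 0,"dy": 0,"dz": 0,"rx": 0,"ry": 0,"rz": 0}
    - {"grip": 40,"dx": 0,"dy": 0,"dz": 0,"rx": 0,"ry": 0,"rz": 0}

```text
time: 17.45
eef_pos: [525.2, 41.0, 74.4]
eef_rot: [3.142, 0.624, 0.033]
ft_force: [-9.9, -1.1, 10.5]
opening: 39.7
grip_force: 7.9
```

```bash
python3 - <<'E'
from h import *
L=[]
for _ in range(5):
    eyes.grab_frame('side'); L.append(r.state()['ft_force'])
m=np.mean(L,0);n=np.linalg.norm(m);print(m,n)
if 13<n<18: print(finish_job())
E
```

```text
[-10.66183955  -0.55243027  11.82182818] 15.929081053674311
the job is handed in; nothing more can be done
None
```

The job is handed in at about 17.7 s: the stop is home against its end collar, the blank is flat and square against stop and fence, and the arm is still holding it with about 16 N down and towards the fence; the arm touched nothing but the stop and the blank.

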